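# Set the clamp screw of a crystal holder a quarter turn off its stop

### The job

Push the clamp's sledge fully home so that its pyrite cube stands under the clamp arm. Then turn the thumbscrew clockwise until it bottoms firmly against its stop, without forcing it, back it off a quarter of a turn and let go, so that the crystal is held without being pinched. Leave the vial, the petri dish and the forceps beside the clamp where they are.

Things in the scene. Friction and masses are not known exactly. Their poses are not given: they have to be found in the camera images.
- base: Fixed grey clamp base, a plate 125 x 230 x 18 mm (base x -80 to +45, y -185 to +45 mm). Origin on the desk top right under the screw axis; +y is the way the sledge is pushed home, z up. A square column at its -x edge carries a grey arm, 44 mm wide, that reaches over the screw axis; its top is 98 mm over the desk.
- sledge (a joint): Aluminium sledge, 46 mm wide, sliding along the base's +y. Travel in m: 0 = drawn fully out, 0.050 = fully home against its stop (crystal centred under the arm). Starts part-way out, needs about 2 N to slide and stays where left. 6 to 10 N against the stop is plenty.
- sledge_fin (a point): Grip point of the upright aluminium fin on the sledge, 17 mm below the fin's top. The fin is 12 mm thick (base x) by 30 mm long (base y), top 77 mm over the desk; sledge plate top 31 mm over the desk. The fin stands 110 mm from the crystal's centre toward base -y. Axes as the base's.
- thumbscrew: Captive steel thumbscrew on the arm: turns about a vertical axis without rising (its pad moves inside the arm). Origin at the centre of its wing, 142 mm over the desk: a flat bar 40 mm long (own x) by 12 mm thick (own y) by 26 mm high, to be gripped from above across the 12 mm; clear neck 17 mm below it. Stays where left, can be regripped; turn at most about 1.5 rad a grasp.
- collar: Dark stop collar, 38 mm diameter, on the arm's top round the screw's neck, with an upright pin (7 mm) that stops the screw's dog. Set at another angle each start: the screw bottoms clockwise (from above) after 0.22 to 0.43 of a turn, to be felt. Free drag 0.05 N m, then torque rises within 0.1 rad; 0.2 to 0.35 N m is firm; over 0.5 N m (40 N on the pin) is forced.
- vial: Squat amber glass vial with black cap, 34 mm diameter, 48 mm high, standing beside the clamp; origin under its centre. Leave it.
- petri: Smoked glass petri dish, lidded, 92 mm diameter, 16 mm high, beside the clamp; origin under its centre. Leave it.
- forceps: Long steel forceps, 180 x 14 x 8 mm, lying on the desk beside the clamp; origin under its middle, x along it. Leave it.

How it is judged (in metres and radians):
On the way, in this order (a step that is already met when the one before it is completed fails the run):
1. the sledge is pushed fully home (value of joint sledge above 0.0485 m), for 0.2 s.
2. the thumbscrew bottoms: its dog bears on the stop pin with more than 8 N, the sledge being home (contact force between thumbscrew and collar above 8 N and value of joint sledge above 0.0485 m), for 0.15 s.
At the end, for the whole second after the job is handed in: The sledge is within 1.5 mm of fully home; the thumbscrew, having bottomed, is at rest backed off a quarter of a turn, to 20 degrees either way (value of joint sledge above 0.0485 m and angle between the x axis of thumbscrew and the x axis of collar, either way round below 0.35 rad and angular speed of thumbscrew below 0.1 rad/s); the robot touches nothing.
It fails at once if the thumbscrew is forced: its dog bears on the stop pin with more than 40 N (contact force between thumbscrew and collar above 40 N).
It fails at once if the vial, the petri dish or the forceps is displaced by more than 20 mm (distance of any of vial, petri, forceps from where it was at the start of the episode above 0.02 m).
It also fails if it takes over 72 s, if anything falls off the work surface, if the arm or the gripper's body presses on something with over 40 N, if the wrist force passes 120 N, or if a joint passes its speed limit or range.

### The arm

A 6-joint arm with a two-finger parallel gripper is mounted at the origin on the work surface. World frame = base frame: x ahead of the robot, y to its left, z up, the work surface at z = 0. Lengths are in mm, angles in rad, forces in N, time in s.
With the tool pointing down it reaches from about 275 to 1000 mm from the base axis. Payload 8.4 kg.
Tool frame: the origin (TCP) lies midway between the tips of the shut fingers; the grasp point (between the pads) lies 19 mm behind it; z points along the fingers, y is the direction in which the jaws open and shut (so a half turn about z gives the same grasp; the last joint's range is limited). The gripper opens to 85 mm and grips with 20 to 120 N. Pads are 22 mm wide; open, the fingers measure 114 mm over their backs; the gripper's body (76 mm by 85 mm) begins 54 mm behind the grasp point. The pads swing forward as they close: fully open they stand 13 mm farther back than shut.
Start: joints at [-1.239, 0.353, 1.633, -0, 1.155, -0.002], TCP at [204.771, -590.506, 231.281] pointing down, gripper open.
Joint ranges: [-2.63, 2.63], [-0.92, 2.1], [0.06, 2.66], [-1.3, 4.44], [0, 2.69], [-3.02, 3.02]. Speed limits (rad/s): [2.22, 2.22, 2.79, 3.14, 3.14, 3.14].

### API

Orientations are given as [roll, pitch, yaw] about the fixed x, y, z axes, in that order (R = Rz(yaw) Ry(pitch) Rx(roll)).
In Python, from rig import r gives the robot as it stands.
- The arm moves only by the tool play_rows, never from a script. Its argument "moves" is a list of rows, each a list of 3 entries, a list of its own where there are three numbers: the turn, a rotation vector about the tool's x, y, z in degrees, then the shift along the tool's x, y, z in mm, then the opening, from 0 (shut) to 1 (fully open). A call has 1 to 20 rows; each row is the pose to reach, as a shift and turn from the pose measured when the call began, along the tool's axes at that moment; what a row does not reach only later rows make up. A row lasts 1/10 s, in which the tool goes at most 50 mm and 8.59 degrees, less where a joint would pass 70% of its speed; a pose out of reach is approached as far as the arm can. A call with a gripper value outside its range is refused whole. The fingers move at their own pace and stop on an object; "newtons" is the grip in N (left out, the last holds). Time passes only in rows, so rows that repeat a pose let the fingers close. It gives the time, the measured TCP pose, the force and the opening at its end, in the units of the state.
- r.sense(): the state, without advancing time (a new reading comes with each control period).
- r.grab_frame(name): name is "side" or "top" or "wrist"; returns a dict with "color" (420x560x3 uint8, red, green, blue), "K" (3x3 intrinsics, pixels), "rvec" (rotation vector, rad) and "tvec" (3), from world to camera coordinates, as OpenCV has them; the wrist camera has in their place "T_tool_cam" (4x4, takes a point from camera to tool coordinates, whose origin is the TCP and whose axes are the flange's). Camera axes: x right, y down, z forward; pixel columns grow to the right and rows downward; lengths in mm; the calibration is good to about 2 mm. A picture is of the moment at which its call begins: read the wrist's pose just before it. There is no depth.
- r.sign_off(): hands the job in, once; it reports no verdict.
Trained networks look in a picture, given as the dict that the camera call returned (one of the last four; its "shot" number tells which), for a name from the list of things; names that differ only in an ending like _2 or _b are one class to them, and where a whole thing is asked for, a point or a joint stands for the part that bears it (a point fixed in the world has none). Each returns a list of dicts, best first, with "conf" (0 to 1); they miss things now and then, are a little off and sometimes report something else, mostly with a low value. They report only what shows in the picture. A call takes as long as a camera call.
- r.silhouettes(picture, name): "mask" (420x560 bool, what is visible of it) and "location" ([column, row] in pixels, amid what is visible of it).
The state is a dict: "clock": time; "qpos": joint angles; "qvel": joint speeds; "joint_efforts": joint torques, N m; "eef_pos": TCP position; "tcp_rot": TCP orientation; "contact_force": force on the tool from outside, world axes, zero at the start; "wrist_torque": the same for the moment, N m; "opening": opening from 0.0 (shut) to 1.0 (fully open).
Only numpy, scipy, OpenCV 4.12 (cv2) and the standard library are available. Lean on these libraries where they do the work, as an engineer would, in place of code of your own. Each camera call takes 0.05 s, during which the arm holds its last target.

## Working session

There is one attempt and no reset: what is moved stays moved. The work goes in short steps, Python scripts to look and compute and a tool call to move; the robot and the scene stay as the last step left them, time stands still between calls to the robot, and variables do not carry over. Pictures are saved under pics/ and viewed, and the job is handed in when it is done.

Besides the shell and the picture viewer there is one more tool, called as name([rows], argument=value, ...), one row to a line, values as JSON. play_rows: Moves the arm, as the interface text tells. Its arguments: {"type":"object","properties":{"moves":{"type":"array"},"newtons":{"type":"number"}},"required":["moves"]}

```bash
mkdir -p pics; ls; python3 - <<'E'
from rig import r
import cv2
print(r.sense())
for n in ["side","top","wrist"]:
    f=r.grab_frame(n); cv2.imwrite(f"pics/a_{n}.png",f["color"][:,:,::-1]); print(n,f["K"],f.get("rvec"),f.get("tvec"),f.get("T_tool_cam"))
    for o in ["base","sledge","sledge_fin","thumbscrew","collar","vial","petri","forceps"]:
        print(o,[(round(d["conf"],2),[round(float(x),1) for x in d["location"]],int(d["mask"].sum())) for d in r.silhouettes(f,o)[:2]])
print(r.sense()["clock"])
E
```

```text
pics
{'clock': 0.0, 'qpos': array([-1.23941899e+00,  3.53694540e-01,  1.63414846e+00, -1.07102463e-05,
        1.15519043e+00, -2.39187660e-03]), 'qvel': array([-0.00064412,  0.00116841, -0.0005178 ,  0.00031278,  0.00088131,
       -0.00046149]), 'joint_efforts': array([ 6.05449641e-04, -6.05254698e+01, -3.42070627e+01,  1.28691804e-04,
        9.42235318e-03,  4.13501937e-05]), 'eef_pos': array([ 204.59812239, -590.05028356,  230.52657728]), 'tcp_rot': array([-3.14015186e+00,  6.34607635e-06,  3.33773550e-01]), 'contact_force': array([-0.11551164,  0.2684502 ,  0.33186634]), 'wrist_torque': array([ 0.0243704 ,  0.04463237, -0.00192509]), 'opening': 1.0013171791142153}
side [[463.40482089   0.         280.23844321]
 [  0.         463.40482089 207.54640736]
 [  0.           0.           1.        ]] [ 2.24757337 -0.15103001  0.08816522] [-617.62768151  195.235283    705.82689379] None
base [(0.9, [249.2, 328.8], 10304)]
sledge [(0.84, [256.7, 331.3], 3105)]
sledge_fin [(0.63, [256.4, 332.6], 3094)]
thumbscrew [(0.81, [268.0, 230.6], 603)]
collar [(0.63, [259.8, 252.6], 222)]
vial [(0
[... 419 characters left out ...]
.0], 2450)]
thumbscrew [(0.55, [352.5, 229.4], 213)]
collar [(0.79, [340.5, 234.2], 325)]
vial [(0.64, [325.9, 176.4], 317)]
petri [(0.97, [263.1, 223.5], 2186)]
forceps [(0.84, [431.4, 198.3], 840)]
wrist [[333.9727569    0.         280.45390303]
 [  0.         333.9727569  212.75334422]
 [  0.           0.           1.        ]] None None [[ 1.24064458e-03 -9.53740258e-01 -3.00629309e-01  7.64691536e+01]
 [ 9.99998866e-01  1.43995937e-03 -4.41420857e-04 -3.91009117e-01]
 [ 8.53894831e-04 -3.00628420e-01  9.53740963e-01 -1.42875293e+02]
 [ 0.00000000e+00  0.00000000e+00  0.00000000e+00  1.00000000e+00]]
base []
sledge []
sledge_fin []
thumbscrew []
collar []
vial []
petri []
forceps []
1.35
```

View images.

View pics/a_side.png

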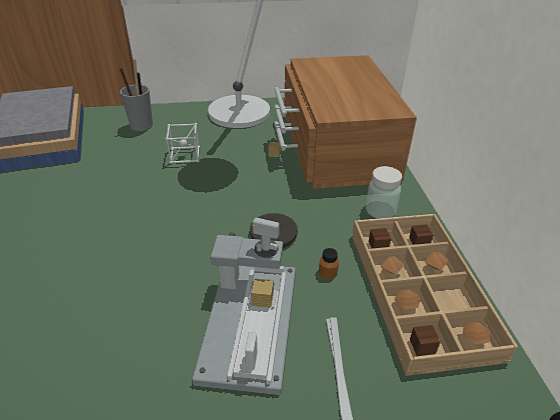

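View pics/a_top.png

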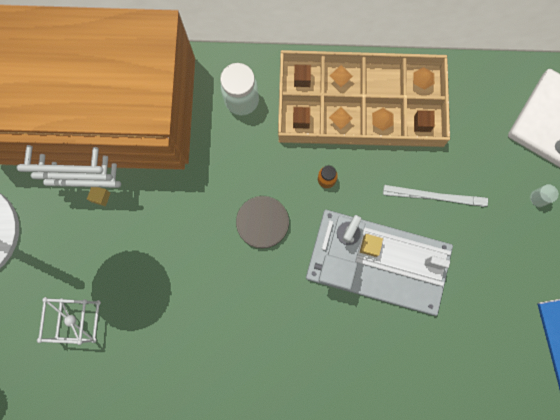

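View pics/a_wrist.png

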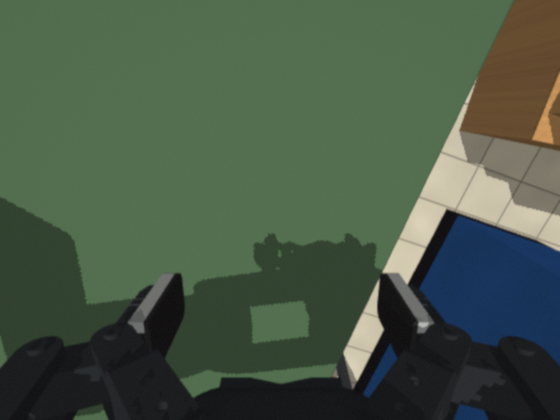

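The side view shows the clamp around (250,310), with the fin at about (252,345) and the wing at about (266,229). In the top view the base spans (308-452, 212-312), with the wing near (352,228) and the fin near (437,261). Next I'll enlarge these areas to pick corners.

```bash
python3 - <<'E'
import cv2
a=cv2.imread('pics/a_side.png')[205:395,190:345]; cv2.imwrite('pics/b_side.png',cv2.resize(a,None,fx=3,fy=3,interpolation=cv2.INTER_CUBIC))
a=cv2.imread('pics/a_top.png')[200:320,295:460]; cv2.imwrite('pics/b_top.png',cv2.resize(a,None,fx=4.5,fy=4.5,interpolation=cv2.INTER_CUBIC))
E
```

```text
(no output)
```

View pics/b_side.png

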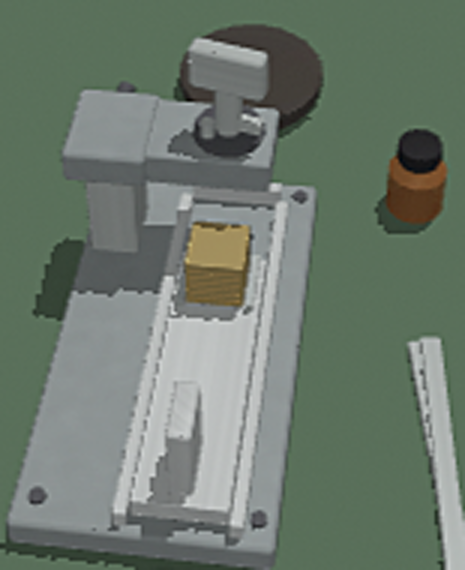

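View pics/b_top.png

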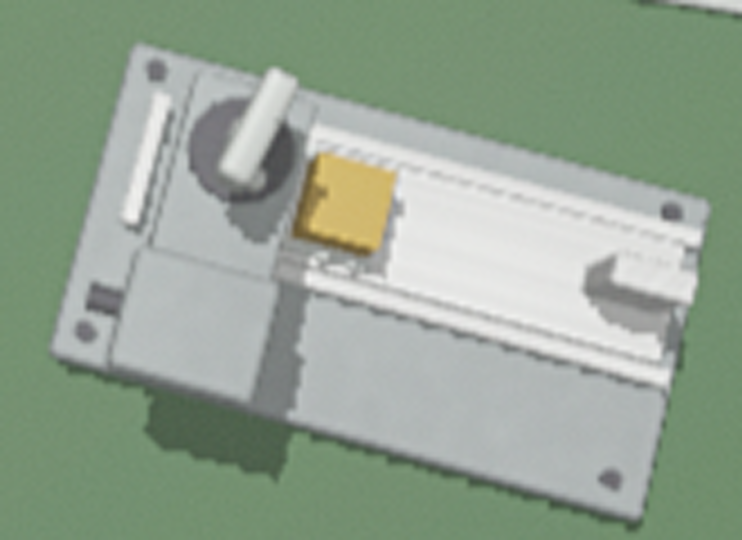

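```bash
cat > h.py <<'E'
import numpy as np, cv2
from rig import r
from scipy.spatial.transform import Rotation as R
from scipy.optimize import least_squares
CAM={"side":(np.array([[463.40482,0,280.23844],[0,463.40482,207.54641],[0,0,1]]),[2.24757337,-0.15103001,0.08816522],[-617.62768151,195.235283,705.82689379]),
"top":(np.array([[537.88163,0,295.2908],[0,537.88163,210.90034],[0,0,1]]),[2.15173706,-2.10166556,0.21928521],[81.20950883,642.7406483,827.32363562])}
def ray(n,p):
    K,rv,t=CAM[n]; M=cv2.Rodrigues(np.array(rv))[0]; t=np.array(t)
    d=M.T@np.linalg.inv(K)@np.array([p[0],p[1],1.]); return -M.T@t,d/np.linalg.norm(d)
def plane(n,p,z):
    c,d=ray(n,p); return c+d*(z-c[2])/d[2]
def proj(n,P):
    K,rv,t=CAM[n]; return cv2.projectPoints(np.array(P,float).reshape(-1,3),np.array(rv),np.array(t),K,None)[0].reshape(-1,2)
def tri(rays):
    A=sum(np.eye(3)-np.outer(d,d) for c,d in rays); b=sum((np.eye(3)-np.outer(d,d))@c for c,d in rays)
    X=np.linalg.solve(A,b); return X,[np.linalg.norm((np.eye(3)-np.outer(d,d))@(X-c)) for c,d in rays]
T=lambda x,y:(x/4.5+295-.39,y/4.5+200-.39)
S=lambda x,y:(x/3+190-.33,y/3+205-.33)
E
python3 - <<'E'
from h import *
np.set_printoptions(precision=1,suppress=True)
obs=[("top",T(138,45),(45,45)),("top",T(52,352),(-80,45)),("top",T(638,518),(-80,-185)),("top",T(709,207),(45,-185)),
("side",S(314,188),(45,45)),("side",S(273,552),(45,-185)),("side",S(12,522),(-80,-185))]
def f(v):
    c,s=np.cos(v[2]),np.sin(v[2]); o=[]
    for n,p,(x,y) in obs: o+=list(proj(n,[v[0]+c*x-s*y,v[1]+s*x+c*y,v[3]])[0]-p)
    return o
s=least_squares(f,[400,-300,-1.3,18]); print(s.x,s.fun)
for nm,a,b in [("fin top c",T(655,277),S(183,410)),("wing top ctr",T(262,125),S(231,51)),("cube top",T(350,200),S(219,245))]:
    print(nm,tri([ray("top",a),ray("side",b)]))
c,sn=np.cos(s.x[2]),np.sin(s.x[2]); Rb=np.array([[c,-sn],[sn,c]])
print("wing ends z155", [Rb.T@(plane("top",T(*p),155)[:2]-s.x[:2]) for p in [(285,72),(236,180),(262,125)]])
print("wing ends side", [Rb.T@(plane("side",S(*p),155)[:2]-s.x[:2]) for p in [(196,43),(266,57)]])
print("fin top z77", [Rb.T@(plane(n,p,77)[:2]-s.x[:2]) for n,p in [("top",T(655,277)),("side",S(183,410))]], )
print("pin?", [Rb.T@(plane(n,p,110)[:2]-s.x[:2]) for n,p in [("top",T(258,182)),("side",S(207,125))]], )
E
```

```text
[600.9  13.5  -0.2  14.6] [-1.4 -1.3 -1.1  0.   0.4 -0.3  0.2 -2.2  0.3 -0.4  0.1  0.7 -3.   1.2]
fin top c (array([ 562.7, -137.6,   74.9]), [np.float64(0.9897745072274808), np.float64(0.9897745072276498)])
wing top ctr (array([601.8,  12.2, 153. ]), [np.float64(1.5526312678557468), np.float64(1.552631267855778)])
cube top (array([590.1, -31.1,  60.3]), [np.float64(1.3554199619633576), np.float64(1.3554199619630374)])
wing ends z155 [array([18.4, -4.2]), array([-20.5,   2.4]), array([-0.7, -1.3])]
wing ends side [array([-15.1,   1.4]), array([20.6, -5. ])]
fin top z77 [array([  -1.5, -155.5]), array([   1.1, -156.9])]
pin? [array([-11.7,  -8.3]), array([-8.8, -9.6])]
```

```bash
cat >> h.py <<'E'
def goal(xyz,yaw,s=None):
    s=s or r.sense(); C=R.from_euler('xyz',s["tcp_rot"]); G=R.from_euler('xyz',[np.pi,0,yaw])
    return np.round(np.degrees((C.inv()*G).as_rotvec()),1), np.round(C.inv().apply(np.array(xyz)-s["eef_pos"]),1)
E
python3 - <<'E'
from h import *
obs=[("top",T(138,45),(45,45)),("top",T(52,352),(-80,45)),("top",T(638,518),(-80,-185)),("top",T(709,207),(45,-185)),
("side",S(314,188),(45,45)),("side",S(273,552),(45,-185)),("side",S(12,522),(-80,-185))]
def f(v):
    c,s=np.cos(v[2]),np.sin(v[2]); o=[]
    for n,p,(x,y) in obs: o+=list(proj(n,[v[0]+c*x-s*y,v[1]+s*x+c*y,18])[0]-p)
    return o
s=least_squares(f,[600,13,-.2]); x,y,w=s.x; print(s.x)
B=lambda bx,by:(x+np.cos(w)*bx-np.sin(w)*by,y+np.sin(w)*bx+np.cos(w)*by)
for by,z in [(-200,170),(-200,50),(-182,50),(-136,50)]: print(B(0,by),goal([*B(0,by),z],w+np.pi/2))
for n,a in [("top",T(655,277)),("side",S(183,410))]:print(plane(n,a,77))
for n,a in [("top",T(262,125)),("side",S(231,51))]:print(plane(n,a,155))
E
```

```text
[ 6.00623603e+02  1.28528809e+01 -2.46102486e-01]
(np.float64(551.8984552465614), np.float64(-181.12098316703546)) (array([ -0. ,  -0. , -56.8]), array([ 462.1, -273.1,   61.3]))
(np.float64(551.8984552465614), np.float64(-181.12098316703546)) (array([ -0. ,  -0. , -56.8]), array([ 462.1, -273.1,  181.3]))
(np.float64(556.283718567226), np.float64(-163.66333539855205)) (array([ -0. ,  -0. , -56.8]), array([ 471.9, -288.1,  181.3]))
(np.float64(567.4905026089242), np.float64(-119.04934665687219)) (array([ -0. ,  -0. , -56.8]), array([ 497.2, -326.6,  181.3]))
[ 561.495284   -137.00893308   77.        ]
[ 563.62409426 -138.91306463   77.        ]
[599.87992317  12.42644361 155.        ]
[603.08834816  10.2826159  155.        ]
```

play_rows([
  [[0, 0, -56.8], [462, -273, 60], 0],
  [[0, 0, -56.8], [462, -273, 60], 0],
  [[0, 0, -56.8], [462, -273, 60], 0],
  [[0, 0, -56.8], [462, -273, 60], 0],
  [[0, 0, -56.8], [462, -273, 60], 0],
  [[0, 0, -56.8], [462, -273, 60], 0],
  [[0, 0, -56.8], [462, -273, 60], 0],
  [[0, 0, -56.8], [462, -273, 60], 0],
  [[0, 0, -56.8], [462, -273, 60], 0],
  [[0, 0, -56.8], [462, -273, 60], 0],
  [[0, 0, -56.8], [462, -273, 60], 0],
  [[0, 0, -56.8], [462, -273, 60], 0],
  [[0, 0, -56.8], [462, -273, 60], 0],
  [[0, 0, -56.8], [462, -273, 60], 0],
  [[0, 0, -56.8], [462, -273, 60], 0],
], newtons=40)

```text
clock: 2.85
eef_pos: [551.1, -182.3, 171.5]
tcp_rot: [3.142, 0.0, 1.324]
contact_force: [-1.3, -0.5, 0.4]
opening: 0.003
```

```bash
python3 - <<'E'
from h import *
s=r.sense(); f=r.grab_frame("wrist"); cv2.imwrite("pics/c_w.png",f["color"][:,:,::-1])
C=R.from_euler('xyz',s["tcp_rot"]).as_matrix(); Tc=f["T_tool_cam"]
def wp(P):
    p=C.T@(np.array(P)-s["eef_pos"]); q=Tc[:3,:3].T@(p-Tc[:3,3]); q=f["K"]@q; return (q[:2]/q[2]).round(1)
w=-.25
for z in(60,77,31):print("fin",z,wp([562.5,-138,z]))
print("wing",wp([601.5,11.5,155]))
b=np.array([np.cos(w),np.sin(w),0])
print([wp(np.array([562.5,-138,77])+b*i*6+np.array([-b[1],b[0],0])*j*15) for i in(-1,1) for j in(-1,1)])
for o in ["sledge_fin","thumbscrew"]: print([(d["conf"],d["location"],d["mask"].sum()) for d in r.silhouettes(f,o)[:2]])
E
```

```text
fin 60 [281.5 151.2]
fin 77 [281.6 154.1]
fin 31 [281.5 146.9]
wing [ 286.8 -267.3]
[array([273.2, 175.1]), array([273. , 132.3]), array([289.8, 175.2]), array([290.4, 132.4])]
[(0.9, [282.0, 84.2], np.int64(9922))]
[]
```

View pics/c_w.png

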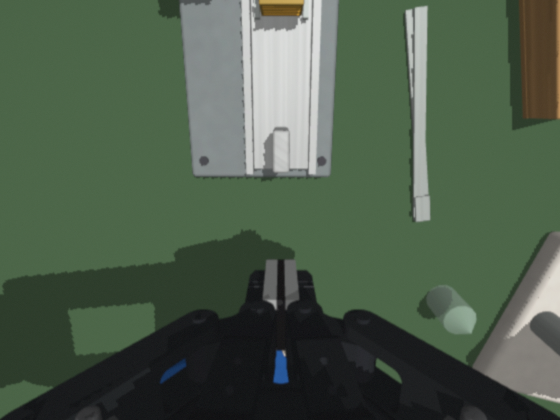

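The wrist view shows the fin top at columns 273-290, rows 129-172. That is within 3 px of my prediction and lined up with the shut fingers. I'll descend and push.

play_rows([
  [[0, 0, 0], [0, 0, 50], 0],
  [[0, 0, 0], [0, 0, 100], 0],
  [[0, 0, 0], [0, 0, 121], 0],
  [[0, 0, 0], [0, 0, 121], 0],
  [[0, 0, 0], [0, 0, 121], 0],
  [[0, 0, 0], [8, 0, 121], 0],
  [[0, 0, 0], [14, 0, 121], 0],
  [[0, 0, 0], [20, 0, 121], 0],
  [[0, 0, 0], [26, 0, 121], 0],
  [[0, 0, 0], [32, 0, 121], 0],
  [[0, 0, 0], [38, 0, 121], 0],
  [[0, 0, 0], [44, 0, 121], 0],
  [[0, 0, 0], [50, 0, 121], 0],
  [[0, 0, 0], [50, 0, 121], 0],
  [[0, 0, 0], [50, 0, 121], 0],
])

```text
clock: 4.5
eef_pos: [563.3, -133.2, 50.2]
tcp_rot: [-3.141, -0.0, 1.324]
contact_force: [0.4, 0.1, 0.1]
opening: -0.001
```

play_rows([
  [[0, 0, 0], [3, 0, 0], 0],
  [[0, 0, 0], [6, 0, 0], 0],
  [[0, 0, 0], [9, 0, 0], 0],
  [[0, 0, 0], [9, 0, 0], 0],
])

```text
clock: 4.9
eef_pos: [565.4, -124.1, 50.1]
tcp_rot: [-3.141, -0.0, 1.324]
contact_force: [-0.3, 0.0, -0.4]
opening: 0.002
```

```bash
python3 - <<'E'
from h import *
f=r.grab_frame("side"); cv2.imwrite("pics/d_s.png",cv2.resize(f["color"][180:400,150:400,::-1],None,fx=2.5,fy=2.5))
E
```

```text
(no output)
```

View pics/d_s.png

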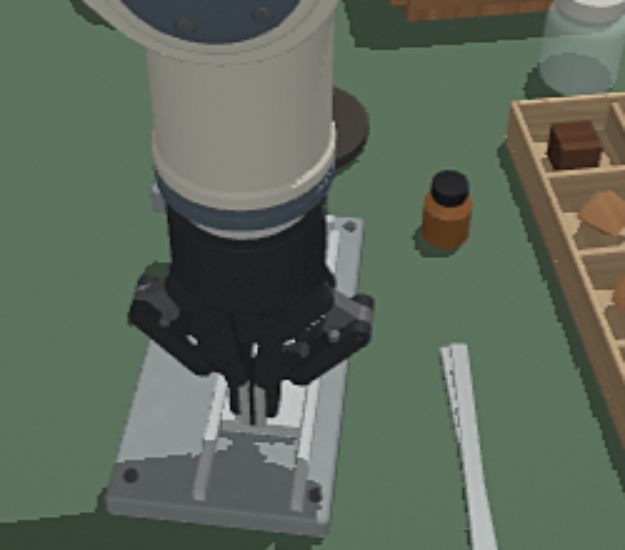

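The sledge is moving: its edge is now well inside the base, and about 5 mm remains. I'll go slowly now.

play_rows([
  [[0, 0, 0], [1.5, 0, 0], 0],
  [[0, 0, 0], [3, 0, 0], 0],
  [[0, 0, 0], [4, 0, 0], 0],
  [[0, 0, 0], [4, 0, 0], 0],
])

```text
clock: 5.35
eef_pos: [566.5, -120.1, 50.2]
tcp_rot: [-3.141, -0.0, 1.324]
contact_force: [0.6, -1.0, -0.6]
opening: 0.002
```

play_rows([
  [[0, 0, 0], [1, 0, 0], 0],
  [[0, 0, 0], [2, 0, 0], 0],
  [[0, 0, 0], [2, 0, 0], 0],
])

```text
clock: 5.65
eef_pos: [567.0, -118.1, 50.2]
tcp_rot: [-3.141, -0.001, 1.324]
contact_force: [0.1, -1.2, -0.6]
opening: 0.001
```

play_rows([
  [[0, 0, 0], [1, 0, 0], 0],
  [[0, 0, 0], [2, 0, 0], 0],
  [[0, 0, 0], [2, 0, 0], 0],
])

```text
clock: 5.95
eef_pos: [567.0, -118.0, 50.2]
tcp_rot: [-3.141, 0.002, 1.325]
contact_force: [-3.3, -13.8, 0.7]
opening: 0.002
```

The tool stopped at the stop with about 14 N and no further travel, so the sledge is home. I'll ease off and retreat upward.

play_rows([
  [[0, 0, 0], [0, 0, 0], 0],
  [[0, 0, 0], [0, 0, 0], 0],
  [[0, 0, 0], [-10, 0, 0], 0],
  [[0, 0, 0], [-10, 0, -50], 0],
  [[0, 0, 0], [-10, 0, -100], 0],
  [[0, 0, 0], [-10, 0, -150], 0.3],
  [[0, 0, 0], [-10, 0, -190], 1],
  [[0, 0, 0], [30, 0, -190], 1],
  [[0, 0, 0], [60, 0, -190], 1],
  [[0, 0, 0], [60, 0, -190], 1],
  [[0, 0, 0], [60, 0, -190], 1],
])

```text
clock: 7.05
eef_pos: [581.7, -59.2, 239.9]
tcp_rot: [-3.14, 0.002, 1.327]
contact_force: [-0.3, -0.7, 0.2]
opening: 0.987
```

```bash
python3 - <<'E'
from h import *
s=r.sense(); print(s["eef_pos"],s["tcp_rot"],s["contact_force"],s["clock"])
f=r.grab_frame("wrist"); cv2.imwrite("pics/e_w.png",f["color"][:,:,::-1])
np.savez("e.npz",C=R.from_euler('xyz',s["tcp_rot"]).as_matrix(),t=s["eef_pos"],Tc=f["T_tool_cam"],K=f["K"])
for o in ["thumbscrew"]: print([(d["conf"],d["location"],d["mask"].sum()) for d in r.silhouettes(f,o)[:2]])
E
```

```text
[581.6601604  -59.2499861  239.92309561] [-3.14025710e+00  2.37235119e-03  1.32685030e+00] [-0.26034583 -0.72606721  0.16911787] 7.05
[(0.9, [280.6, 108.5], np.int64(1132))]
```

View pics/e_w.png

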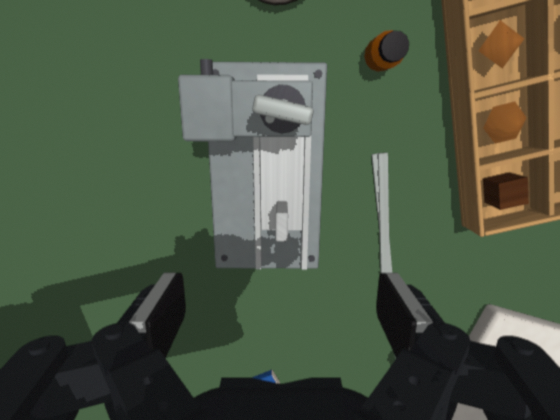

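The wrist view shows the wing at about (281,108), tilted about 17° from the image horizontal, and the fin at (282,222). I'll combine this with the top and side views.

```bash
python3 - <<'E'
from h import *
s=r.sense(); 
f=r.grab_frame("wrist"); m=r.silhouettes(f,"thumbscrew")[0]["mask"]
a=f["color"][70:240,180:340,::-1]; cv2.imwrite("pics/e_z.png",cv2.resize(a,None,fx=3.5,fy=3.5,interpolation=cv2.INTER_CUBIC))
ys,xs=np.nonzero(m); print(xs.min(),xs.max(),ys.min(),ys.max(), cv2.minAreaRect(np.stack([xs,ys],1).astype(np.float32)))
C=R.from_euler('xyz',s["tcp_rot"]).as_matrix(); Tc=f["T_tool_cam"]
def wray(p):
    d=C@Tc[:3,:3]@np.linalg.inv(f["K"])@[p[0],p[1],1.]; return s["eef_pos"]+C@Tc[:3,3], d/np.linalg.norm(d)
def wpl(p,z):
    c,d=wray(p); return c+d*(z-c[2])/d[2]
print("cam",wray((0,0))[0])
rect=cv2.boxPoints(cv2.minAreaRect(np.stack([xs,ys],1).astype(np.float32)));print(rect)
print([wpl(q,155) for q in rect])
print(wpl((281,108),155), wpl((281,220),77))
print(tri([wray((281,108)),ray("top",T(262,125)),ray("side",S(231,51))]))
E
```

```text
252 312 93 122 ((282.21612548828125, 107.54911804199219), (60.0593147277832, 19.857250213623047), 12.804266929626465)
cam [600.06296176  14.84492466 382.43801355]
[[250.73285  110.575645]
 [255.1336    91.21218 ]
 [313.6994   104.52259 ]
 [309.29865  123.886055]]
[array([580.16450025,  17.44751905, 155.        ]), array([586.08092395,  28.19807334, 155.        ]), array([620.74967186,  11.19023428, 155.        ]), array([6.15355479e+02, 3.03210798e-02, 1.55000000e+02])]
[599.68078202  14.22997505 155.        ] [574.61551998 -86.16369766  77.        ]
(array([601.10273274,  13.07334489, 152.75061875]), [np.float64(1.8320666574551614), np.float64(1.2517862213705835), np.float64(2.2833765068139957)])
```

View pics/e_z.png

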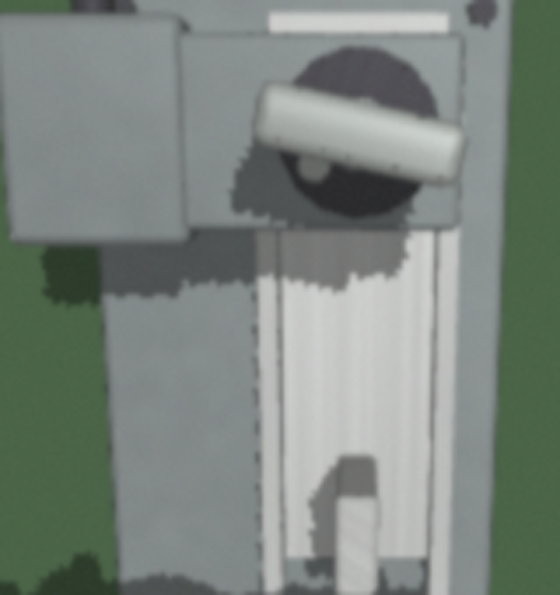

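```bash
python3 - <<'E'
from h import *
for z in (190,125): print(goal([601,13,z],2.69))
print(goal([601,13,190],2.66), r.sense()["qpos"])
E
```

```text
(array([ -0.2,   0.1, -78.2]), array([76. ,  1. , 49.6]))
(array([ -0.2,   0.1, -78.2]), array([ 76.1,   1.1, 114.6]))
(array([ -0.2,   0.1, -76.5]), array([76. ,  1. , 49.6])) [-0.10466948  0.28360126  1.71167495 -0.00238713  1.14814058  0.142798  ]
```

play_rows([
  [[0, 0, -78], [76, 1, 40], 0.6],
  [[0, 0, -78], [76, 1, 40], 0.6],
  [[0, 0, -78], [76, 1, 40], 0.6],
  [[0, 0, -78], [76, 1, 40], 0.6],
  [[0, 0, -78], [76, 1, 40], 0.6],
  [[0, 0, -78], [76, 1, 40], 0.6],
  [[0, 0, -78], [76, 1, 40], 0.6],
  [[0, 0, -78], [76, 1, 40], 0.6],
  [[0, 0, -78], [76, 1, 40], 0.6],
  [[0, 0, -78], [76, 1, 40], 0.6],
  [[0, 0, -78], [76, 1, 40], 0.6],
])

```text
clock: 8.35
eef_pos: [600.9, 12.4, 199.5]
tcp_rot: [-3.139, -0.001, 2.681]
contact_force: [-0.6, 0.6, 0.6]
opening: 0.604
```

```bash
python3 - <<'E'
from h import *
s=r.sense(); print(s["eef_pos"],s["tcp_rot"],s["wrist_torque"],s["clock"])
for n in ["wrist","side"]:
    f=r.grab_frame(n); cv2.imwrite(f"pics/g_{n}.png",f["color"][:,:,::-1] if n=="wrist" else cv2.resize(f["color"][120:340,150:400,::-1],None,fx=2.5,fy=2.5))
print(goal([601,13,125],2.69))
E
```

```text
[600.91212938  12.44503951 199.51445085] [-3.13877571e+00 -1.13212040e-03  2.68114801e+00] [ 0.06018618 -0.05490993  0.02052842] 8.35
(array([-0.2, -0.1, -0.5]), array([-0. ,  0.5, 74.5]))
```

View pics/g_wrist.png

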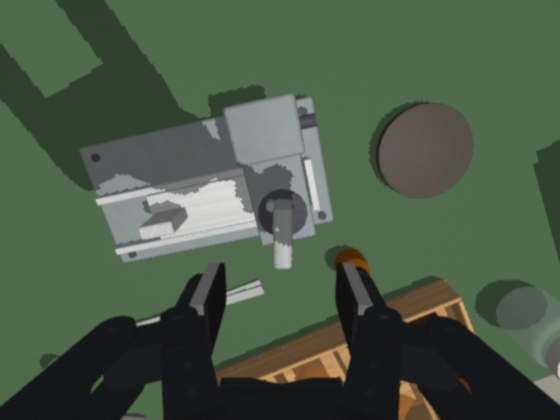

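View pics/g_side.png

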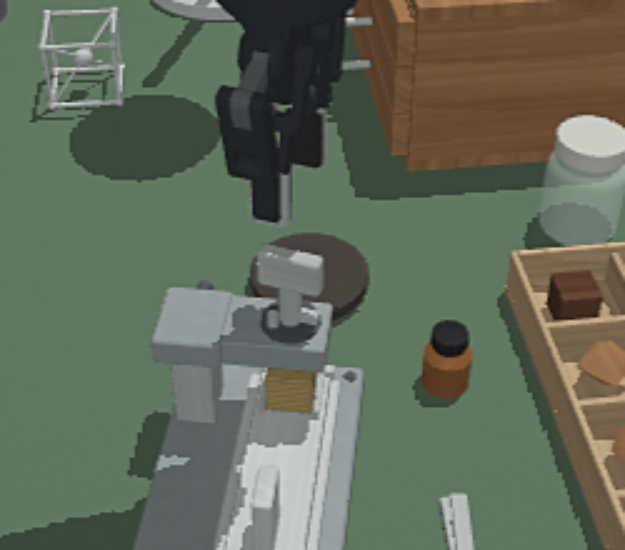

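The wing lines up vertically between the jaws (column 283, jaw midpoint 282), and the cube is under the arm. Next is the descent and grip.

play_rows([
  [[0, 0, 0], [0, 0, 40], 0.6],
  [[0, 0, 0], [0, 0, 74], 0.6],
  [[0, 0, 0], [0, 0.5, 74], 0.6],
  [[0, 0, 0], [0, 0.5, 74], 0.3],
  [[0, 0, 0], [0, 0.5, 74], 0],
  [[0, 0, 0], [0, 0.5, 74], 0],
  [[0, 0, 0], [0, 0.5, 74], 0],
  [[0, 0, 0], [0, 0.5, 74], 0],
  [[0, 0, 0], [0, 0.5, 74], 0],
], newtons=30)

```text
clock: 9.35
eef_pos: [602.3, 12.9, 127.5]
tcp_rot: [-3.14, 0.002, 2.682]
contact_force: [-0.2, -0.5, 7.6]
opening: 0.137
```

```bash
python3 - <<'E'
from h import *
s=r.sense(); print(s)
E
```

```text
{'clock': 9.35, 'qpos': array([ 0.02012757,  0.43255205,  1.77119789, -0.00256938,  0.93677332,
       -1.08915502]), 'qvel': array([-9.40023668e-05, -5.25332478e-04, -1.54012362e-04, -8.36296571e-06,
       -1.59757518e-04,  3.06521887e-04]), 'joint_efforts': array([ 5.11639751e-01, -5.65832734e+01, -2.68301260e+01,  1.48799219e-01,
       -2.12215567e-01, -4.79897589e-02]), 'eef_pos': array([602.31213751,  12.91547875, 127.51801866]), 'tcp_rot': array([-3.14025133e+00,  1.90599936e-03,  2.68160116e+00]), 'contact_force': array([-0.22534689, -0.53752079,  7.57116689]), 'wrist_torque': array([-0.06810505,  0.11716082, -0.07952435]), 'opening': 0.13675851420984483}
```

play_rows([
  [[0, 0, 4], [0, 0, 0], 0],
  [[0, 0, 10], [0, 0, 0], 0],
  [[0, 0, 16], [0, 0, 0], 0],
  [[0, 0, 22], [0, 0, 0], 0],
  [[0, 0, 28], [0, 0, 0], 0],
  [[0, 0, 34], [0, 0, 0], 0],
  [[0, 0, 40], [0, 0, 0], 0],
  [[0, 0, 46], [0, 0, 0], 0],
  [[0, 0, 52], [0, 0, 0], 0],
  [[0, 0, 58], [0, 0, 0], 0],
  [[0, 0, 62], [0, 0, 0], 0],
])

```text
clock: 10.45
eef_pos: [601.2, 12.2, 127.7]
tcp_rot: [-3.141, 0.003, 1.596]
contact_force: [-3.4, -4.4, -1.3]
opening: 0.136
```

```bash
python3 - <<'E'
from h import *
s=r.sense(); print(s["tcp_rot"],s["wrist_torque"],s["joint_efforts"][5],s["contact_force"],s["opening"])
E
```

```text
[-3.14058866e+00  3.07882281e-03  1.59557677e+00] [-0.62505476  0.56605911  0.0670501 ] -0.649559274315834 [-3.4439109  -4.37602304 -1.27208623] 0.13563373752930177
```

play_rows([
  [[0, 0, 5], [0, 0, 0], 0],
  [[0, 0, 10], [0, 0, 0], 0],
  [[0, 0, 14], [0, 0, 0], 0],
  [[0, 0, 14], [0, 0, 0], 0],
])

```text
clock: 10.85
eef_pos: [600.8, 12.2, 127.7]
tcp_rot: [-3.141, 0.003, 1.35]
contact_force: [-1.6, 0.0, -3.9]
opening: 0.139
```

```bash
cat > st.py <<'E'
from h import *
s=r.sense(); print(s["clock"],s["tcp_rot"][2].round(3),"tq",s["wrist_torque"].round(3),s["joint_efforts"][5].round(3),s["contact_force"].round(1),s["opening"].round(3),s["eef_pos"].round(1))
E
python3 st.py
```

```text
Traceback (most recent call last):
  File "st.py", line 2, in <module>
    s=r.sense(); print(s["clock"],s["tcp_rot"][2].round(3),"tq",s["wrist_torque"].round(3),s["joint_efforts"][5].round(3),s["contact_force"].round(1),s["opening"].round(3),s["eef_pos"].round(1))
                                                                                                                                                      ^^^^^^^^^^^^^^^^^^
AttributeError: 'float' object has no attribute 'round'
```

play_rows([
  [[0, 0, 0], [0, 0, 0], 0.35],
  [[0, 0, 0], [0, 0, 0], 0.35],
  [[0, 0, 0], [0, 0, 0], 0.35],
  [[0, 0, 0], [0, 0, -1], 0],
  [[0, 0, 0], [0, 0, -1], 0],
  [[0, 0, 0], [0, 0, -1], 0],
  [[0, 0, 0], [0, 0, -1], 0],
])

```text
clock: 11.55
eef_pos: [600.8, 12.3, 129.1]
tcp_rot: [-3.141, 0.003, 1.35]
contact_force: [-2.5, 0.7, 5.0]
opening: 0.131
```

```bash
sed -i 's/s\["opening"\].round(3)/round(s["opening"],3)/' st.py; python3 st.py
```

```text
11.55 1.35 tq [ 0.068  0.366 -0.057] -0.017 [-2.5  0.7  5. ] 0.131 [600.8  12.3 129.1]
```

play_rows([
  [[0, 0, 2], [0, 0, 0], 0],
  [[0, 0, 4], [0, 0, 0], 0],
  [[0, 0, 4], [0, 0, 0], 0],
])

```text
clock: 11.85
eef_pos: [600.7, 12.3, 129.1]
tcp_rot: [-3.141, 0.003, 1.28]
contact_force: [-1.6, 0.6, 2.1]
opening: 0.13
```

```bash
python3 st.py
```

```text
11.85 1.28 tq [ 0.074  0.246 -0.1  ] 0.442 [-1.6  0.6  2.1] 0.13 [600.7  12.3 129.1]
```

play_rows([
  [[0, 0, 2], [0, 0, 0], 0],
  [[0, 0, 4], [0, 0, 0], 0],
  [[0, 0, 4], [0, 0, 0], 0],
])

```text
clock: 12.15
eef_pos: [600.6, 12.3, 129.1]
tcp_rot: [-3.141, 0.003, 1.211]
contact_force: [-1.6, 0.1, 3.6]
opening: 0.134
```

```bash
python3 st.py
```

```text
12.15 1.211 tq [ 0.019  0.239 -0.086] 0.441 [-1.6  0.1  3.6] 0.134 [600.6  12.3 129.1]
```

play_rows([
  [[0, 0, 2], [0, 0, 0], 0],
  [[0, 0, 4], [0, 0, 0], 0],
  [[0, 0, 4], [0, 0, 0], 0],
])

```text
clock: 12.45
eef_pos: [600.5, 12.3, 129.1]
tcp_rot: [-3.141, 0.003, 1.142]
contact_force: [-1.7, -0.4, 2.9]
opening: 0.13
```

```bash
python3 st.py
```

```text
12.45 1.142 tq [ 0.047  0.246 -0.075] 0.439 [-1.7 -0.4  2.9] 0.13 [600.5  12.3 129.1]
```

play_rows([
  [[0, 0, 2], [0, 0, 0], 0],
  [[0, 0, 4], [0, 0, 0], 0],
  [[0, 0, 5], [0, 0, 0], 0],
  [[0, 0, 5], [0, 0, 0], 0],
])

```text
clock: 12.85
eef_pos: [600.4, 12.4, 129.1]
tcp_rot: [-3.141, 0.003, 1.055]
contact_force: [-1.5, 1.5, 2.7]
opening: 0.135
```

```bash
python3 st.py
```

```text
12.85 1.055 tq [ 0.085  0.318 -0.058] 0.204 [-1.5  1.5  2.7] 0.135 [600.4  12.4 129.1]
```

play_rows([
  [[0, 0, 2], [0, 0, 0], 0],
  [[0, 0, 4], [0, 0, 0], 0],
  [[0, 0, 5], [0, 0, 0], 0],
  [[0, 0, 5], [0, 0, 0], 0],
])

```text
clock: 13.25
eef_pos: [600.3, 12.4, 129.1]
tcp_rot: [-3.141, 0.004, 0.969]
contact_force: [-2.7, 0.8, 2.8]
opening: 0.131
```

```bash
python3 st.py; python3 - <<'E'
from h import *
for n in ["side","wrist"]:
    f=r.grab_frame(n)["color"]; f=f[180:300,190:330] if n=="side" else f[120:320,180:380]; cv2.imwrite(f"pics/h_{n}.png",cv2.resize(f[:,:,::-1],None,fx=4 if n=="side" else 3,fy=4 if n=="side" else 3,interpolation=cv2.INTER_CUBIC))
E
```

```text
13.25 0.969 tq [ 0.228  0.369 -0.08 ] 0.21 [-2.7  0.8  2.8] 0.131 [600.3  12.4 129.1]
```

View pics/h_side.png

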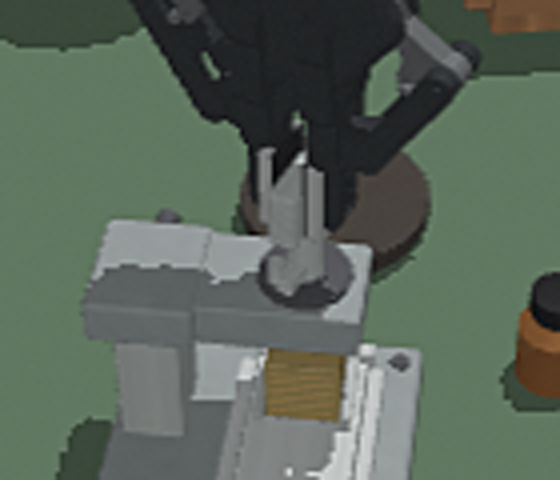

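View pics/h_wrist.png

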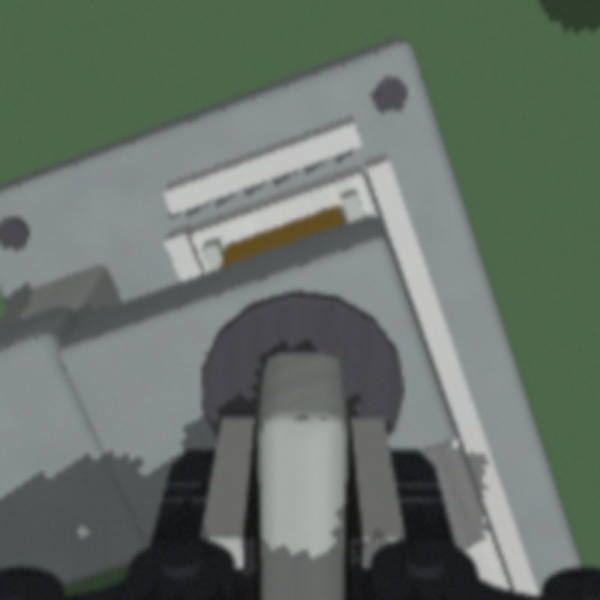

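The wing is following the jaws (side view: wing held between the pads at about (295,190) in the crop; wrist: aligned vertically). I'll carry on.

play_rows([
  [[0, 0, 2], [0, 0, 0], 0],
  [[0, 0, 4], [0, 0, 0], 0],
  [[0, 0, 5], [0, 0, 0], 0],
  [[0, 0, 5], [0, 0, 0], 0],
])

```text
clock: 13.75
eef_pos: [600.3, 12.5, 129.2]
tcp_rot: [3.142, 0.004, 0.883]
contact_force: [-3.1, 0.2, 2.5]
opening: 0.131
```

```bash
python3 st.py
```

```text
13.75 0.883 tq [0.042 0.339 0.109] 0.371 [-3.1  0.2  2.5] 0.131 [600.3  12.5 129.2]
```

Torque has changed from −0.08 to +0.11, so the stop is starting to bear. I'll use finer steps.

play_rows([
  [[0, 0, 1], [0, 0, 0], 0],
  [[0, 0, 1], [0, 0, 0], 0],
])

```text
clock: 13.95
eef_pos: [600.3, 12.5, 129.1]
tcp_rot: [3.142, 0.004, 0.865]
contact_force: [-2.7, 0.8, 3.3]
opening: 0.132
```

```bash
python3 st.py
```

```text
13.95 0.865 tq [-0.074  0.266  0.154] 0.374 [-2.7  0.8  3.3] 0.132 [600.3  12.5 129.1]
```

play_rows([
  [[0, 0, 1], [0, 0, 0], 0],
  [[0, 0, 1], [0, 0, 0], 0],
])

```text
clock: 14.15
eef_pos: [600.3, 12.4, 129.2]
tcp_rot: [3.141, 0.004, 0.847]
contact_force: [-3.5, 0.8, 3.7]
opening: 0.131
```

```bash
python3 st.py
```

```text
14.15 0.847 tq [-0.138  0.203  0.209] 0.442 [-3.5  0.8  3.7] 0.131 [600.3  12.4 129.2]
```

play_rows([
  [[0, 0, 0.7], [0, 0, 0], 0],
  [[0, 0, 0.7], [0, 0, 0], 0],
  [[0, 0, 0.7], [0, 0, 0], 0],
])

```text
clock: 14.45
eef_pos: [600.3, 12.4, 129.1]
tcp_rot: [3.141, 0.004, 0.835]
contact_force: [-2.4, 0.8, 3.0]
opening: 0.131
```

```bash
python3 st.py
```

```text
14.45 0.835 tq [-0.114  0.228  0.233] 0.29 [-2.4  0.8  3. ] 0.131 [600.3  12.4 129.1]
```

play_rows([
  [[0, 0, -4], [0, 0, 0], 0],
  [[0, 0, -10], [0, 0, 0], 0],
  [[0, 0, -16], [0, 0, 0], 0],
  [[0, 0, -22], [0, 0, 0], 0],
  [[0, 0, -28], [0, 0, 0], 0],
  [[0, 0, -34], [0, 0, 0], 0],
  [[0, 0, -40], [0, 0, 0], 0],
  [[0, 0, -45], [0, 0, 0], 0],
  [[0, 0, -45], [0, 0, 0], 0],
])

```text
clock: 15.35
eef_pos: [601.1, 12.3, 129.1]
tcp_rot: [-3.141, 0.003, 1.621]
contact_force: [2.6, -0.9, -1.4]
opening: 0.132
```

```bash
python3 st.py
```

```text
15.35 1.621 tq [-0.112 -0.294  0.114] -1.234 [ 2.6 -0.9 -1.4] 0.132 [601.1  12.3 129.1]
```

play_rows([
  [[0, 0, 0], [0, 0, 0], 0.35],
  [[0, 0, 0], [0, 0, 0], 0.35],
  [[0, 0, 0], [0, 0, 0], 0.35],
])

```text
clock: 15.65
eef_pos: [601.0, 12.2, 129.1]
tcp_rot: [-3.141, 0.003, 1.62]
contact_force: [-0.9, -0.2, 0.7]
opening: 0.349
```

```bash
python3 st.py
```

```text
15.65 1.62 tq [0.009 0.045 0.028] 0.025 [-0.9 -0.2  0.7] 0.349 [601.   12.2 129.1]
```

The stop read 0.233 N·m against a free baseline of about 0.03 N·m, which puts roughly 12-20 N on the pin: firm, not forced. I'll regrip and complete the quarter turn: bottom at about 0.87 rad, so target yaw is about 2.44, another −47°.

play_rows([
  [[0, 0, 0], [0, 0, 0], 0],
  [[0, 0, 0], [0, 0, 0], 0],
  [[0, 0, 0], [0, 0, 0], 0],
  [[0, 0, 0], [0, 0, 0], 0],
  [[0, 0, -4], [0, 0, 0], 0],
  [[0, 0, -10], [0, 0, 0], 0],
  [[0, 0, -16], [0, 0, 0], 0],
  [[0, 0, -22], [0, 0, 0], 0],
  [[0, 0, -28], [0, 0, 0], 0],
  [[0, 0, -34], [0, 0, 0], 0],
  [[0, 0, -40], [0, 0, 0], 0],
  [[0, 0, -45], [0, 0, 0], 0],
  [[0, 0, -47], [0, 0, 0], 0],
  [[0, 0, -47], [0, 0, 0], 0],
  [[0, 0, -47], [0, 0, 0], 0],
])

```text
clock: 17.15
eef_pos: [602.0, 12.6, 129.1]
tcp_rot: [-3.141, 0.002, 2.439]
contact_force: [5.5, 2.7, -3.9]
opening: 0.133
```

```bash
python3 st.py
```

```text
17.15 2.439 tq [ 0.412 -0.758 -0.008] -0.007 [ 5.5  2.7 -3.9] 0.133 [602.   12.6 129.1]
```

play_rows([
  [[0, 0, 0], [0, 0, 0], 0.2],
  [[0, 0, 0], [0, 0, 0], 0.5],
  [[0, 0, 0], [0, 0, 0], 0.5],
  [[0, 0, 0], [0, 0, 0], 0.5],
  [[0, 0, 0], [0, 0, -20], 0.5],
  [[0, 0, 0], [0, 0, -60], 0.5],
  [[0, 0, 0], [0, 0, -100], 0.5],
  [[0, 0, 0], [0, 0, -110], 0.5],
  [[0, 0, 0], [0, 0, -110], 0.5],
])

```text
clock: 18.05
eef_pos: [602.9, 12.8, 241.1]
tcp_rot: [3.14, 0.005, 2.439]
contact_force: [0.7, -0.4, -0.8]
opening: 0.499
```

```bash
python3 st.py; python3 - <<'E'
from h import *
for n in ["side","wrist","top"]:
    f=r.grab_frame(n)["color"]
    if n=="side": f=cv2.resize(f[180:400,150:400],None,fx=2.5,fy=2.5)
    cv2.imwrite(f"pics/i_{n}.png",f[:,:,::-1])
E
```

```text
18.05 2.439 tq [-0.061  0.027  0.005] 0.0 [ 0.7 -0.4 -0.8] 0.499 [602.9  12.8 241.1]
```

View pics/i_side.png

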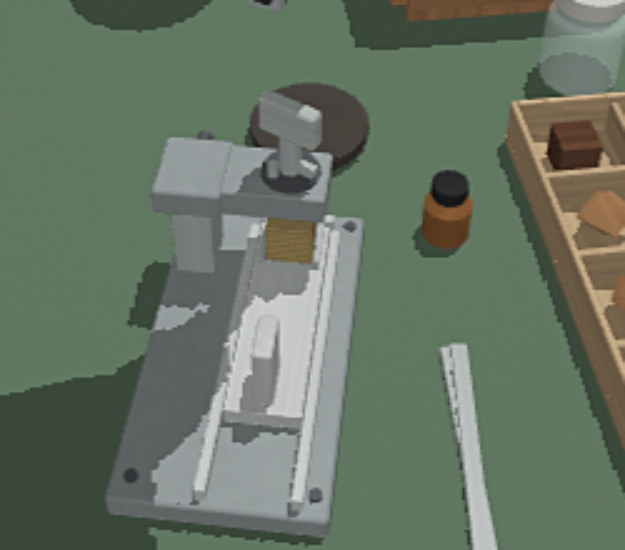

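View pics/i_wrist.png

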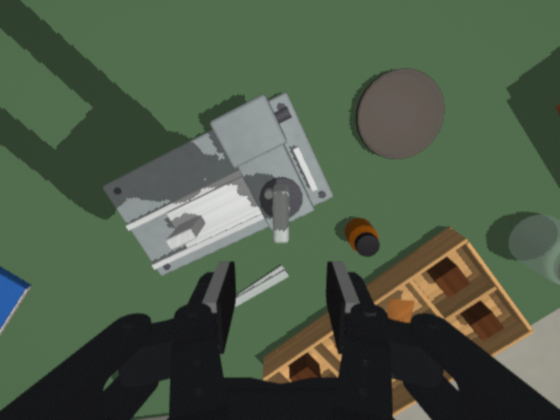

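The wing stands in line with the released jaws (column 281), the fin is where it was left (crop (265,325)), the cube is under the arm, and the vial, petri dish and forceps have not moved. Handing in.

```bash
python3 - <<'E'
from rig import r
print(r.sign_off())
E
```

```text
the job is handed in; nothing more can be done
None
```

The job is handed in: the sledge is home, and the thumbscrew was bottomed, backed off a quarter turn and let go. Sign-off gives no verdict.

- **Sledge:** I pushed the fin with shut fingers until it stopped. The force was about 14 N, a little over the suggested 6–10 N. Later pictures show the fin still there and the cube under the arm.
- **Thumbscrew:** I gripped the wing and turned it clockwise about 1.85 rad (0.29 of a turn) with one regrip. The wrist torque then rose steadily to 0.233 N·m, which I held for 0.3 s. I estimate 12–25 N on the stop pin from that torque, since the contact force itself could not be read.
- **Back-off:** I turned it back about 1.60 rad with one regrip, roughly 1.57 rad from my estimate of where it bottomed. The last wrist picture shows the wing still lined up with the jaws after release.
- **End state:** The gripper is open and about 110 mm clear, with force readings near zero. The vial, petri dish and forceps look unmoved. The clock read 18.05 s just before the last pictures, so well under the 72 s limit.

**Disagreements:** Heights measured from two views came out 2–3 mm lower than the text gives. The wrist torque while turning freely wandered by about ±0.1 N·m, against a stated drag of 0.05 N·m. I therefore judged the stop by the steady rise in torque, not a single reading.

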